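# Show the apprentice the last and the hammer

### The job

Press the call button right down to call the apprentice and let it come up again, then show what to fetch: point from above at the toe of the longest of the three wooden lasts, with your fingertips two to five centimetres above it, for a good two seconds, and after that point in the same way at the middle of the hammer's head for a good two seconds and finish there, still pointing at it. Do not touch or shift the lasts or the hammer, do not point at the toe of another last on the way, and leave everything else on the bench where it is.

Things in the scene. Friction and masses are not known exactly. Their poses are not given: they have to be found in the camera images.
- last_long: the longest of three loose beechwood shoe lasts (foot-shaped forms), standing sole down on the bench: 260 mm long, 86 mm wide at the ball, 90 mm high at the heel end, low (about 29 mm) and rounded at the toe. Origin: under the middle of its length, on the bench; its -x axis points from heel to toe (all three have the toe end roughly towards the robot), z up. It must not be touched or moved.
- last_long_toe (a point): point on the upper surface of the toe of the longest last, 25 mm back from the tip of the toe, about 29 mm above the bench; axes as the last's (z up)
- last_mid: the middle-sized of three loose beechwood shoe lasts (foot-shaped forms), standing sole down on the bench: 215 mm long, 71 mm wide at the ball, 74 mm high at the heel end, low (about 26 mm) and rounded at the toe. Origin: under the middle of its length, on the bench; its -x axis points from heel to toe (all three have the toe end roughly towards the robot), z up. It must not be touched or moved.
- last_mid_toe (a point): point on the upper surface of the toe of the middle-sized last, 25 mm back from the tip of the toe, about 26 mm above the bench; axes as the last's (z up)
- last_short: the shortest of three loose beechwood shoe lasts (foot-shaped forms), standing sole down on the bench: 170 mm long, 56 mm wide at the ball, 59 mm high at the heel end, low (about 22 mm) and rounded at the toe. Origin: under the middle of its length, on the bench; its -x axis points from heel to toe (all three have the toe end roughly towards the robot), z up. It must not be touched or moved.
- last_short_toe (a point): point on the upper surface of the toe of the shortest last, 25 mm back from the tip of the toe, about 22 mm above the bench; axes as the last's (z up)
- hammer: loose shoemaker's hammer lying on the bench: dark wooden handle 230 mm long and up to 28 mm thick, steel cross head. Origin on the bench under the middle of its 250 mm length; +x runs from the handle to the head, z up. It must not be touched or moved.
- hammer_head (a point): middle of the top of the hammer's steel head, 28 mm above the bench, 108 mm from the hammer's origin along its +x; the head (about 105 mm long, 32 mm across its round face) lies crosswise to the handle
- call_top (a point): centre of the top face of the call button: a black push button 36 mm across in a grey round housing 52 mm across and 12 mm high, fixed to the bench. Top face 22 mm above the bench when up; it goes straight down
- call (a joint): travel of the call button in m: 0 up, 0.006 fully pressed in; a spring that starts at about 1.5 N and takes about 5 N fully down returns it when released
- rasp: loose rasp lying on the bench beside the hammer: light wooden handle, flat dark steel blade, 260 mm long, 28 mm high; origin under the middle, +x towards the blade; leave it where it is
- awl: loose awl, bulbous wooden handle 34 mm thick and thin steel point, 115 mm long; origin on the bench below its middle; leave it
- paste_jar: loose round jar of paste with a metal cap, 72 mm across, 60 mm high; origin under its middle; leave it
- tack_tin: loose low open round tin, 72 mm across, 34 mm high; origin under its middle; leave it
- heel_block: loose black rubber heel block 60 x 65 x 30 mm; origin under its middle; leave it
- wax: loose brown block of wax 50 x 30 x 22 mm; origin under its middle; leave it
Mind the look-alikes: they are no part of the job. Leave any pink look-alike of the part that bears call_top alone.

How it is judged:
By the outcome, as a careful person would: the job done as asked, in the order asked, and still so for the second after the job is handed in, with the robot touching nothing.
It also fails if it takes over 64 s, if anything falls off the work surface, if the arm or the gripper's body presses on something with over 40 N, if the wrist force passes 120 N, or if a joint passes its speed limit or range.

### The arm

A 6-joint arm with a two-finger parallel gripper is mounted at the origin on the work surface. World frame = base frame: x ahead of the robot, y to its left, z up, the work surface at z = 0. Lengths are in m, angles in rad, forces in N, time in s.
With the tool pointing down it reaches from about 0.275 to 0.825 m from the base axis. Payload 5.2 kg.
Tool frame: the origin (TCP) lies at the very end of the fingers, on their centre line; the grasp point (between the pads) lies 19 mm behind it (env.pinch_z is the distance from the TCP to the grasp point, in m); z points along the fingers, y is the line along which they close (so a half turn about z gives the same grasp; the last joint's range is limited). The gripper opens to 93 mm and grips with 3 to 60 N. Pads are 15 mm wide; open, the fingers measure 128 mm over their backs; the gripper's body (75 mm by 188 mm) begins 65 mm behind the grasp point.
Start: joints at [1.115, 0.259, 1.535, -0, 1.348, -0.203], TCP at [0.138, 0.533, 0.197] pointing down, gripper open.
Joint ranges: [-3.14, 3.14], [-0.91, 2.08], [0.19, 2.58], [-1.22, 4.36], [0.22, 2.71], [-3.12, 3.12]. Speed limits (rad/s): [2.57, 2.57, 3.14, 3.14, 3.14, 3.14].

### API

Orientations are given as a 3x3 rotation matrix whose columns are the frame's x, y, z axes.
In Python, from cell import env gives the robot as it stands.
- The arm moves only by the tool carry_out, never from a script. Its argument "plan" is a list of rows, each a list of 3 entries, a list of its own where there are three numbers: the shift along the tool's x, y, z normalised to -1 to 1, where 1 is 0.15 m, then the turn, a rotation vector about the tool's x, y, z normalised to -1 to 1, where 1 is pi rad, then the closure, from -1 (fully open) to 1 (shut), so that 0 is half open. In form: [[[tx, ty, tz], [ax, ay, az], claw], ...]. A call has 1 to 5 rows; each row is the pose to reach, as a shift and turn from the pose commanded when the call began, along the tool's axes at that moment, turning the shorter way round; what a row does not reach only later rows make up. A row lasts 1/8 s, in which the tool goes at most 62.5 mm and 10.7 degrees, less where a joint would pass 70% of its speed; a pose out of reach is approached as far as the arm can. A call with a number of a shift or a turn outside -1 to 1 is refused whole. A call with a gripper value outside its range is refused whole. The fingers move at their own pace and stop on an object; "newtons" is the grip in N (left out, the last holds). Time passes only in rows, so rows that repeat a pose let the fingers close. It gives the time, the measured TCP pose, the force, the opening and the grip force at its end, in the units of the state.
- env.sense(): the state, without advancing time (a new reading comes with each control period).
- env.grab_frame(name): name is "scene" or "top"; returns a dict with "img" (480x640x3 uint8, red, green, blue), "camera_matrix" (3x3 intrinsics, pixels), "world_from_camera" (4x4, takes a point from camera to world coordinates). Camera axes: x right, y down, z forward; pixel columns grow to the right and rows downward; lengths in m; the calibration is good to about 2 mm. A picture is of the moment at which its call begins. There is no depth.
- env.sign_off(): hands the job in; it is judged then, once.
Trained networks look in a picture, given as the dict that the camera call returned (one of the last four; its "shot" number tells which), for a name from the list of things; names that differ only in an ending like _2 or _b are one class to them, and where a whole thing is asked for, a point or a joint stands for the part that bears it (a point fixed in the world has none). Each returns a list of dicts, best first, with "score" (0 to 1); they miss things now and then, are a little off and sometimes report something else, mostly with a low value. They report only what shows in the picture. A call takes as long as a camera call. They do not tell look-alikes from the thing itself.
- env.cut_out(picture, target): "mask" (480x640 bool, what is visible of it) and "position" ([column, row] in pixels, amid what is visible of it).
The state is a dict: "t": time; "joint_pos": joint angles; "joint_velocities": joint speeds; "joint_efforts": joint torques, N m; "tcp_pos": TCP position; "tcp_rot": TCP orientation; "ft_force": force on the tool from outside, world axes, zero at the start; "moment": the same for the moment, N m; "gripper_width": opening from 0.0 (shut) to 1.0 (fully open); "grasp_force": force on a finger pad.
Only numpy, scipy, OpenCV 4.12 (cv2) and the standard library are available. Lean on these libraries where they do the work, as an engineer would, in place of code of your own. Each camera call takes 0.05 s, during which the arm holds its last target. There are 200 camera calls.

## Working session

There is one attempt and no reset: what is moved stays moved. The work goes in short steps, Python scripts to look and compute and a tool call to move; the robot and the scene stay as the last step left them, time stands still between calls to the robot, and variables do not carry over. Pictures are saved under pics/ and viewed, at most 10 in all, crops included, and the job is handed in when it is done.

Besides the shell and the picture viewer there is one more tool, called after "Emit:" as name([rows], argument=value, ...), one row to a line, values as JSON. carry_out: Moves the arm, as the interface text tells. Its arguments: {"type":"object","properties":{"plan":{"type":"array"},"newtons":{"type":"number"}},"required":["plan"]}

```bash
mkdir -p pics; cat > h.py <<'E'
import numpy as np, cv2
from cell import env
def ray(f,px,z):
    K=f["camera_matrix"];T=f["world_from_camera"]
    d=T[:3,:3]@np.linalg.inv(K)@np.array([px[0],px[1],1.]);o=T[:3,3]
    return (o+d*(z-o[2])/d[2])
def save(f,n): cv2.imwrite("pics/"+n,cv2.cvtColor(f["img"],cv2.COLOR_RGB2BGR))
E
python3 - <<'E'
from h import *
np.set_printoptions(precision=4,suppress=True)
for c in("top","scene"):
    f=env.grab_frame(c);save(f,c+"0.png");print(c,f["world_from_camera"][:3,3])
    for t,z in(("call_top",.022),("last_long",.03),("last_mid",.03),("last_short",.03),("hammer",.014),("hammer_head",.028),("last_long_toe",.029)):
        for r in env.cut_out(f,t)[:4]:print(t,round(r["score"],2),np.round(r["position"]),r["mask"].sum(),ray(f,r["position"],z)[:2])
s=env.sense();print(s)
E
```

```text
top [ 0.4299 -0.0045  1.2029]
call_top 0.72 [515. 311.] 191 [ 0.3832 -0.4152]
call_top 0.61 [476. 220.] 226 [ 0.58  -0.338]
call_top 0.54 [492. 263.] 225 [ 0.4866 -0.3702]
last_mid 0.8 [223. 197.] 2458 [0.6306 0.2157]
last_short 0.87 [147. 217.] 1593 [0.5875 0.3824]
hammer 0.67 [433. 266.] 1544 [ 0.4793 -0.2436]
hammer 0.59 [299. 219.] 3450 [0.584  0.0499]
hammer 0.5 [492. 262.] 215 [ 0.4881 -0.3729]
hammer_head 0.73 [429. 264.] 1770 [ 0.4839 -0.2324]
last_long_toe 0.25 [379. 252.] 1439 [ 0.5097 -0.1249]
scene [ 1.1114 -0.5673  0.8177]
call_top 0.82 [155. 336.] 274 [ 0.4931 -0.3731]
call_top 0.63 [203. 355.] 331 [ 0.5852 -0.3348]
call_top 0.53 [101. 316.] 288 [ 0.3869 -0.4188]
last_long 0.62 [375. 250.] 4074 [0.6266 0.061 ]
last_mid 0.92 [436. 224.] 2400 [0.6672 0.2134]
last_short 0.59 [462. 176.] 1398 [0.6067 0.395 ]
last_short 0.58 [132. 298.] 452 [ 0.3941 -0.3587]
hammer 0.57 [221. 296.] 2043 [ 0.4947 -0.2297]
hammer_head 0.74 [222. 297.] 1991 [ 0.5088 -0.2363]
hammer_head 0.69 [153. 332.] 296 [ 0.488  -0.3728]
last_long_toe 0.9 [373. 248.] 4068 [0.6195 0.0643]
{'t': 0.8, 'joint_pos': array([ 1.1152,  0.2586,  1.535 ,  0.    ,  1.348 , -0.2028]), 'joint_velocities': array([ 0.0012, -0.0016,  0.0016,  0.0009, -0.0007, -0.0008]), 'joint_efforts': array([  0.0011, -43.712 , -28.4301,   0.0725,   0.0306,   0.    ]), 'tcp_pos': array([0.1375, 0.5326, 0.1972]), 'tcp_rot': array([[-0.9682,  0.2501,  0.    ],
       [ 0.2501,  0.9682,  0.0001],
       [-0.    ,  0.0001, -1.    ]]), 'ft_force': array([0.6554, 0.666 , 0.3271]), 'moment': array([ 0.0119, -0.0062,  0.0069]), 'grasp_force': 0.0, 'gripper_width': 0.9987395369503131}
```

View pics/top0.png

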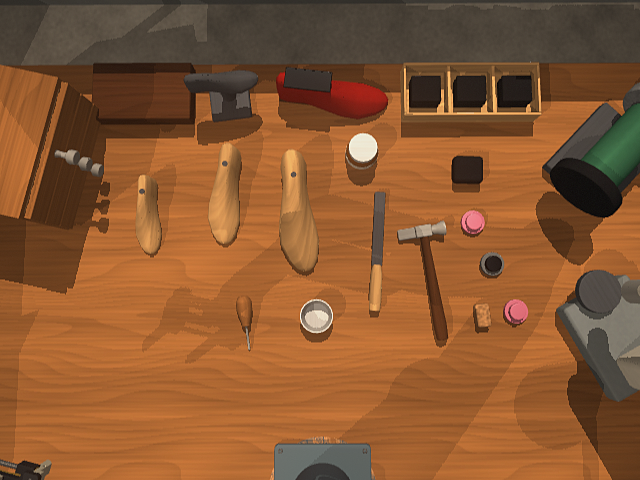

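```bash
python3 -c "
import cv2
a=cv2.imread('pics/top0.png')
b=cv2.imread('pics/scene0.png')
cv2.imwrite('pics/c1.png',cv2.resize(a[190:340,360:560],None,fx=4,fy=4,interpolation=2))
cv2.imwrite('pics/c2.png',cv2.resize(a[150:300,180:380],None,fx=4,fy=4,interpolation=2))"
```

```text
(no output)
```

View pics/c1.png

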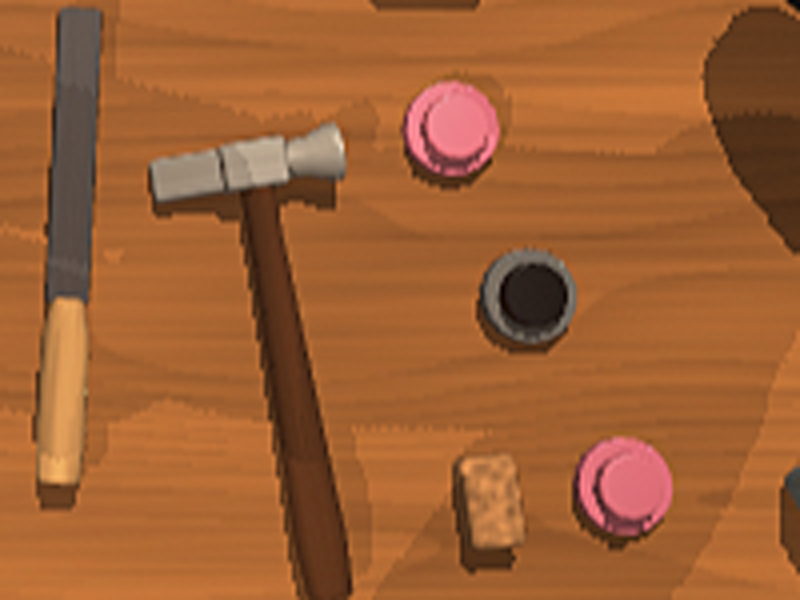

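View pics/c2.png

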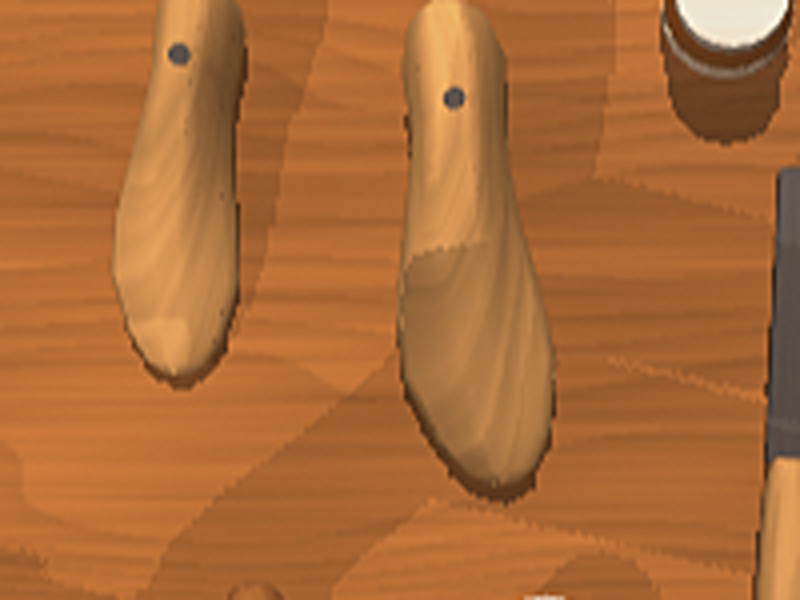

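View pics/scene0.png

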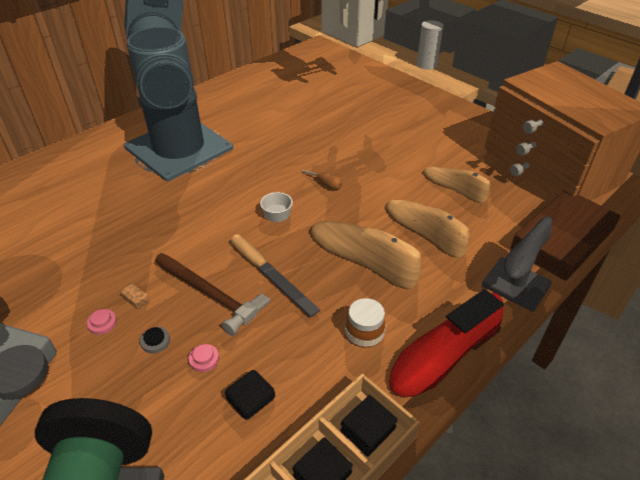

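The top view shows the longest last at (299,210), with its tip near (305,272). The mid last is at (225,195) and the short one at (148,215). The hammer head is at about (424,231).

Call button candidates are (473,222), (516,312) and (493,264). The first two are pink look-alikes. The third, at (493,264), has a black button in a grey housing, so it fits the description, and the enlarged crop confirms it.

```bash
python3 - <<'E'
from h import *
np.set_printoptions(precision=4,suppress=True)
t=env.grab_frame("top");s=env.grab_frame("scene")
print("button",ray(t,(493.3,264),.022),ray(s,(154.5,336),.022))
def foot(f,seed,n):
    m=[r for r in env.cut_out(f,n) if r["mask"][seed[1],seed[0]]]
    return m[0]["mask"] if m else None
for f,n,sd in((t,"hammer",(299,219)),(s,"last_long",(375,250))):
    m=foot(f,sd,n)
    if m is None: continue
    ys,xs=np.nonzero(m)
    print(n,xs.min(),xs.max(),ys.min(),ys.max(),"bottom",xs[ys==ys.max()].mean(),"left",ys[xs==xs.min()].mean())
tip=ray(t,(305,272),.012);print("tip top",tip)
heel=ray(t,(291.5,150),.08);print("heel top",heel, np.linalg.norm((tip-heel)[:2]))
u=(heel-tip)[:2];u/=np.linalg.norm(u);print("toe pt",tip[:2]+.025*u,u)
print("tip scene",ray(s,(312,230),.012))
print("head top",ray(t,(423.7,230.6),.028)); print("handle end",ray(t,(441.5,341),.014))
img=cv2.resize(s["img"][200:350,140:440],None,fx=2.66,fy=2.66,interpolation=2)
p=[ ("b",(.4868,-.3722,.022)),("t",(*(tip[:2]+.025*u),.029)),("h",tuple(ray(t,(423.7,230.6),.028)))]
T=np.linalg.inv(s["world_from_camera"])
for n,q in p:
    c=s["camera_matrix"]@(T@np.r_[q,1])[:3];c=c[:2]/c[2];print(n,c)
    cv2.circle(img,tuple(int(v) for v in (c-[140,200])*2.66+1.3),3,(255,0,255),1)
cv2.imwrite("pics/m.png",img[:,:,::-1])
E
```

```text
button [ 0.4842 -0.3727  0.022 ] [ 0.4928 -0.3733  0.022 ]
last_long 311 420 221 288 bottom 406.0 left 231.5
tip top [0.4675 0.0369 0.012 ]
heel top [0.723  0.0636 0.08  ] 0.25687944701846305
toe pt [0.4924 0.0395] [0.9946 0.1042]
tip scene [0.4801 0.0234 0.012 ]
head top [ 0.5568 -0.222   0.028 ]
handle end [ 0.3186 -0.2582  0.014 ]
b [153.2241 333.6373]
t [321.293  223.4696]
h [244.2367 307.2707]
```

View pics/m.png

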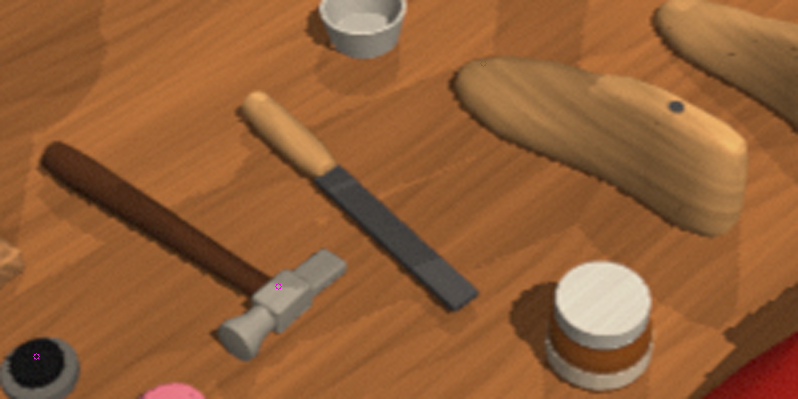

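Emit:
carry_out([
  [[-0.3,-0.3,0],[0,0,0.05],1],
  [[-0.6,-0.6,0],[0,0,0.1],1],
  [[-0.8,-0.9,0],[0,0,0.15],1],
  [[-0.8,-0.9,0],[0,0,0.2],1],
  [[-0.8,-0.9,0],[0,0,0.2],1],
])

```text
t: 1.62
tcp_pos: [0.2205, 0.3715, 0.1975]
tcp_rot: [[-0.636, 0.772, 0.001], [0.772, 0.636, 0.001], [0.0, 0.001, -1.0]]
ft_force: [0.4, 0.0, -0.0]
gripper_width: 0.511
grasp_force: 0.0
```

The markers projected into the scene view sit on the button, the toe (slightly to its far side) and the hammer head. Averaging both views gives button (.488,-.373), toe (.497,.036) and head (.558,-.222).

Emit:
carry_out([
  [[-0.3,0,0],[0,0,0.055],1],
  [[-0.6,0,0],[0,0,0.11],1],
  [[-1,-0.1,0],[0,0,0.165],1],
  [[-1,-0.1,0],[0,0,0.2194],1],
  [[-1,-0.1,0],[0,0,0.2194],1],
])

```text
t: 2.25
tcp_pos: [0.3043, 0.2465, 0.1972]
tcp_rot: [[-0.004, 1.0, 0.0], [1.0, 0.004, 0.0], [0.0, 0.0, -1.0]]
ft_force: [-0.3, 0.2, -0.1]
gripper_width: 0.011
grasp_force: 0.0
```

Emit:
carry_out([
  [[-0.4,0.2,0],[0,0,0],1],
  [[-0.8,0.3,0],[0,0,0],1],
  [[-1,0.4,0],[0,0,0],1],
])

```text
t: 2.62
tcp_pos: [0.3641, 0.0959, 0.1972]
tcp_rot: [[-0.009, 1.0, 0.0], [1.0, 0.009, -0.0], [-0.0, 0.0, -1.0]]
ft_force: [0.2, -0.2, 0.4]
gripper_width: 0.008
grasp_force: 0.0
```

Emit:
carry_out([
  [[-0.4,0.2,0],[0,0,0],1],
  [[-0.8,0.3,0],[0,0,0],1],
  [[-1,0.4,0],[0,0,0],1],
])

```text
t: 3.0
tcp_pos: [0.4249, -0.0546, 0.1972]
tcp_rot: [[-0.008, 1.0, 0.0], [1.0, 0.008, -0.0], [-0.0, 0.0, -1.0]]
ft_force: [0.2, 0.4, 0.4]
gripper_width: 0.005
grasp_force: 0.0
```

Emit:
carry_out([
  [[-0.4,0.2,0],[0,0,0],1],
  [[-0.8,0.3,0],[0,0,0],1],
  [[-1,0.4,0],[0,0,0],1],
])

```text
t: 3.38
tcp_pos: [0.4854, -0.2047, 0.1967]
tcp_rot: [[-0.008, 1.0, -0.0], [1.0, 0.008, -0.0], [-0.0, -0.0, -1.0]]
ft_force: [-0.1, 0.0, 0.2]
gripper_width: 0.007
grasp_force: 0.0
```

Emit:
carry_out([
  [[-0.4,0.01,0],[0,0,0],1],
  [[-0.8,0.01,0],[0,0,0],1],
  [[-1,0.01,0],[0,0,0],1],
  [[-1,0.01,0],[0,0,0],1],
])

```text
t: 3.88
tcp_pos: [0.4865, -0.3541, 0.1961]
tcp_rot: [[-0.006, 1.0, -0.001], [1.0, 0.006, 0.001], [0.001, -0.001, -1.0]]
ft_force: [0.2, 0.8, -0.2]
gripper_width: 0.005
grasp_force: 0.0
```

Emit:
carry_out([
  [[-0.12,0,0.3],[0,0,0],1],
  [[-0.12,0,0.6],[0,0,0],1],
  [[-0.12,0,0.85],[0,0,0],1],
  [[-0.12,0,0.95],[0,0,0],1],
  [[-0.12,0,0.95],[0,0,0],1],
])

```text
t: 4.5
tcp_pos: [0.4861, -0.3697, 0.0543]
tcp_rot: [[-0.004, 1.0, -0.001], [1.0, 0.004, 0.001], [0.001, -0.001, -1.0]]
ft_force: [1.0, -0.2, 0.0]
gripper_width: 0.004
grasp_force: 0.0
```

```bash
python3 - <<'E'
from h import *
s=env.sense();print(s["tcp_pos"],s["joint_pos"])
f=env.grab_frame("scene");a=f["img"][250:370,75:235];b=env.grab_frame("top")["img"][205:325,410:570]
o=np.hstack([cv2.resize(x,None,fx=2.5,fy=4,interpolation=2) if 0 else cv2.resize(x,None,fx=2.5,fy=2.5,interpolation=2) for x in(a,b)])
cv2.imwrite("pics/b.png",o[:,:,::-1])
E
```

```text
[ 0.48605404 -0.36966793  0.05426694] [-8.32800888e-01  4.90115434e-01  1.56210299e+00  2.23444307e-04
  1.09108788e+00 -8.36765424e-01]
```

View pics/b.png

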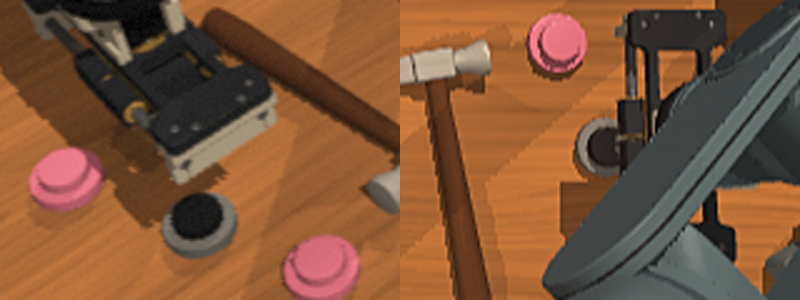

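```bash
python3 - <<'E'
from h import *
for n in("scene","top"):
    f=env.grab_frame(n);T=np.linalg.inv(f["world_from_camera"])
    for q in((.486,-.3697,.0543),(.4885,-.373,.022),(.486,-.37,.13)):
        c=f["camera_matrix"]@(T@np.r_[q,1])[:3];c=c[:2]/c[2]
        print(n,q,c,(c-[75,250])*2.5 if n=="scene" else (c-[410,205])*2.5+[400,0])
E
```

```text
scene (0.486, -0.3697, 0.0543) [150.29895431 321.39264902] [188.24738578 178.48162254]
scene (0.4885, -0.373, 0.022) [153.34993293 334.45680186] [195.87483231 211.14200464]
scene (0.486, -0.37, 0.13) [140.21305711 293.10685028] [163.03264277 107.76712571]
top (0.486, -0.3697, 0.0543) [496.59405202 262.45628806] [616.48513005 143.64072014]
top (0.4885, -0.373, 0.022) [493.36735767 262.03561549] [608.41839417 142.58903873]
top (0.486, -0.37, 0.13) [508.89422239 260.57092177] [647.23555597 138.92730443]
```

The TCP projects to the pale fingertip, and the button lies right below it. Pressing now.

Emit:
carry_out([
  [[-0.015,0.013,0.1],[0,0,0],1],
  [[-0.015,0.013,0.2],[0,0,0],1],
  [[-0.015,0.013,0.235],[0,0,0],1],
  [[-0.015,0.013,0.25],[0,0,0],1],
  [[-0.015,0.013,0.255],[0,0,0],1],
])

```text
t: 5.32
tcp_pos: [0.4876, -0.3737, 0.0163]
tcp_rot: [[-0.0, 1.0, -0.0], [1.0, 0.0, 0.0], [0.0, -0.0, -1.0]]
ft_force: [-0.3, 1.0, 0.5]
gripper_width: 0.006
grasp_force: 0.0
```

Emit:
carry_out([
  [[0,0,0],[0,0,0],1],
  [[0,0,0.005],[0,0,0],1],
  [[0,0,0.01],[0,0,0],1],
  [[0,0,0.01],[0,0,0],1],
])

```text
t: 5.82
tcp_pos: [0.4876, -0.3736, 0.0149]
tcp_rot: [[-0.0, 1.0, 0.0], [1.0, 0.0, -0.0], [-0.0, 0.0, -1.0]]
ft_force: [-0.0, -0.8, -0.3]
gripper_width: -0.001
grasp_force: 0.0
```

```bash
python3 - <<'E'
from h import *
s=env.sense();print(s["tcp_pos"],s["ft_force"],s["moment"])
f=env.grab_frame("scene");a=f["img"][290:370,95:215]
cv2.imwrite("pics/b2.png",cv2.resize(a,None,fx=5,fy=5,interpolation=2)[:,:,::-1])
E
```

```text
[ 0.48756241 -0.37360409  0.01491355] [-0.0157807  -0.79297787 -0.32724743] [-0.10133881  0.04341258  0.0467308 ]
```

View pics/b2.png

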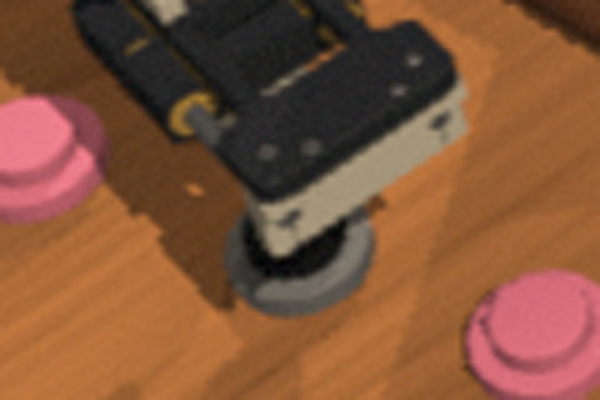

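The wrist force shows no contact yet. The gripper body hides the fingertips in this view. I'll go down a little further and watch the force.

Emit:
carry_out([
  [[0,0,0.007],[0,0,0],1],
  [[0,0,0.013],[0,0,0],1],
  [[0,0,0.013],[0,0,0],1],
])

```text
t: 6.25
tcp_pos: [0.4875, -0.3736, 0.0128]
tcp_rot: [[-0.0, 1.0, -0.0], [1.0, 0.0, 0.0], [0.0, -0.0, -1.0]]
ft_force: [-0.1, 0.7, -0.1]
gripper_width: 0.0
grasp_force: 0.0
```

```bash
python3 - <<'E'
from h import *
s=env.sense();print(s)
E
```

```text
{'t': 6.25, 'joint_pos': array([-8.35294755e-01,  5.42837232e-01,  1.59066095e+00,  2.17508135e-05,
        1.00838607e+00, -8.35685976e-01]), 'joint_velocities': array([-0.00151418, -0.00023239, -0.00237147,  0.00026849,  0.00111797,
        0.00086854]), 'joint_efforts': array([-3.01673819e-03, -5.40158558e+01, -2.31513387e+01,  3.47854674e-02,
        5.79101813e-02,  3.94929009e-05]), 'tcp_pos': array([ 0.48746157, -0.37355901,  0.01279665]), 'tcp_rot': array([[-3.79600119e-04,  9.99999911e-01, -1.82009614e-04],
       [ 9.99999902e-01,  3.79641717e-04,  2.28567834e-04],
       [ 2.28636913e-04, -1.81922832e-04, -9.99999957e-01]]), 'ft_force': array([-0.12802827,  0.7118193 , -0.0526316 ]), 'moment': array([-0.11696356,  0.11750319,  0.00721984]), 'grasp_force': 0.0, 'gripper_width': 0.0003783565389332679}
```

```bash
python3 - <<'E'
from h import *
np.set_printoptions(precision=1,suppress=True)
f=env.grab_frame("scene");T=np.linalg.inv(f["world_from_camera"])
x,y,z=env.sense()["tcp_pos"]
P=lambda q:(lambda c:c[:2]/c[2])(f["camera_matrix"]@(T@np.r_[q,1])[:3])
for n,q in(("tcp",(x,y,z)),("b-",(x+.094,y-.0375,z+.084)),("b+",(x+.094,y+.0375,z+.084)),("bb-",(x+.0375,y-.094,z+.084)),("f",(x+.0175,y-.0075,z)),("f+",(x+.0175,y+.0075,z)),("ftop",(x+.0175,y+.0,z+.05))):
    print(n,P(q),(P(q)-[95,280])*5)
g=f["img"][280:370,95:215];g=np.clip(g.astype(float)**.6*9,0,255).astype(np.uint8)
cv2.imwrite("pics/b3.png",cv2.resize(g,None,fx=6,fy=6,interpolation=2)[:,:,::-1])
E
```

```text
tcp [153.8 337.4] [294.2 286.9]
b- [154.2 354.7] [296.1 373.5]
b+ [194.4 327.4] [497.1 237. ]
bb- [102.8 354.2] [ 39.2 371.1]
f [155.5 345.7] [302.6 328.4]
f+ [162.9 340.7] [339.3 303.7]
ftop [153.2 326. ] [291.1 229.8]
```

View pics/b3.png

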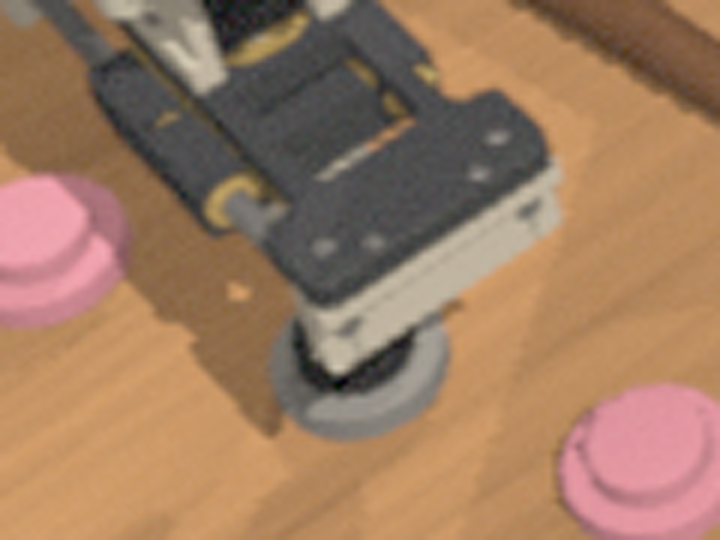

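In this view the gripper's end appears about 30 mm higher than the model predicts. Nothing has been touched, so I keep descending gently by force. The button itself gives 6 mm of warning.

Emit:
carry_out([
  [[0,0,0.007],[0,0,0],1],
  [[0,0,0.013],[0,0,0],1],
  [[0,0,0.02],[0,0,0],1],
])

```text
t: 6.68
tcp_pos: [0.4875, -0.3736, 0.0099]
tcp_rot: [[-0.0, 1.0, 0.0], [1.0, 0.0, -0.0], [-0.0, 0.0, -1.0]]
ft_force: [0.8, -0.4, 0.0]
gripper_width: 0.006
grasp_force: 0.0
```

Emit:
carry_out([
  [[0,0,-0.15],[0,0,0],1],
  [[0,0,-0.3],[0,0,0],1],
  [[0.1,0,-0.3],[0,0,-0.05],1],
  [[0.2,0,-0.3],[0,0,-0.1],1],
  [[0.3,0,-0.3],[0,0,-0.15],1],
])

```text
t: 7.3
tcp_pos: [0.4875, -0.3282, 0.055]
tcp_rot: [[-0.459, 0.889, 0.0], [0.889, 0.459, -0.0], [-0.0, 0.0, -1.0]]
ft_force: [0.4, -0.5, 0.2]
gripper_width: 0.002
grasp_force: 0.0
```

Emit:
carry_out([
  [[0,0,0],[0,0,-0.05],1],
  [[0,0,0],[0,0,-0.1],1],
  [[0,0,0],[0,0,-0.15],1],
  [[0,0,0],[0,0,-0.2],1],
  [[0,0,0],[0,0,-0.2],1],
])

```text
t: 7.92
tcp_pos: [0.4875, -0.3286, 0.0549]
tcp_rot: [[-0.891, 0.455, -0.0], [0.455, 0.891, -0.0], [-0.0, -0.0, -1.0]]
ft_force: [0.6, -0.2, -0.0]
gripper_width: 0.008
grasp_force: 0.0
```

```bash
python3 - <<'E'
from h import *
np.set_printoptions(precision=1,suppress=True)
tcp=env.sense()["tcp_pos"];R=env.sense()["tcp_rot"];o=[]
for n,(u,v) in (("scene",(85,230)),("top",(420,180))):
    f=env.grab_frame(n);T=np.linalg.inv(f["world_from_camera"])
    P=lambda q:(lambda c:c[:2]/c[2])(f["camera_matrix"]@(T@np.r_[q,1])[:3])
    im=cv2.resize(f["img"][v:v+140,u:u+133],None,fx=3,fy=3,interpolation=2)
    im=np.clip(im.astype(float)**.6*9,0,255).astype(np.uint8)
    for q in(tcp,tcp-R[:,2]*.019,tcp-R[:,2]*.084+R[:,1]*.094,tcp-R[:,2]*.084-R[:,1]*.094,np.array([.4885,-.373,.022])):
        print(n,P(q));cv2.circle(im,tuple(int(w) for w in (P(q)-[u,v])*3+1),4,(255,0,255),1)
    o.append(im);print("base",P((0,0,0)))
cv2.imwrite("pics/v.png",np.hstack(o)[:,:,::-1])
E
```

```text
scene [170.9 308.7]
scene [168.9 301.8]
scene [217.7 264.7]
scene [102.5 289.6]
scene [153.3 334.5]
base [178.4 147.6]
top [477.2 261.7]
top [479.8 261.3]
top [446.  237.9]
top [532.9 281.4]
top [493.4 262. ]
base [322.  492.2]
```

View pics/v.png

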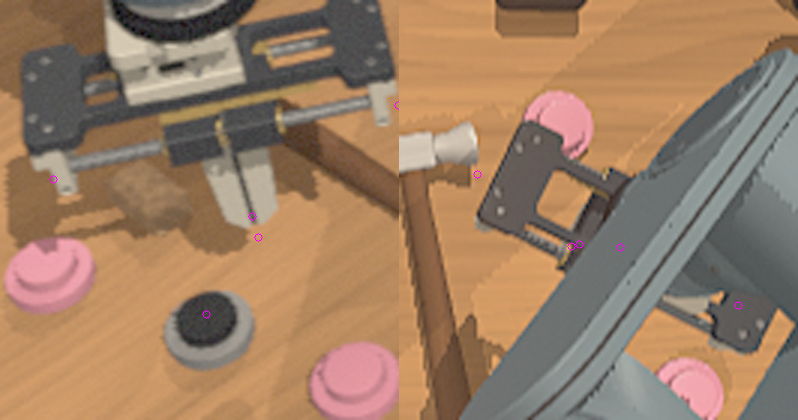

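The fingertip (250,227 in the left half) appears about 9 mm above its predicted point (258,237). So the real tip sits higher relative to the bench than reported, and the earlier descent stopped just short of the button. I'll go back and press by force, then use the contact height as my reference for pointing.

Emit:
carry_out([
  [[0,0,0],[0,0,0.05],1],
  [[-0.05,-0.05,0],[0,0,0.1],1],
  [[-0.1,-0.15,0],[0,0,0.15],1],
  [[-0.137,-0.267,0],[0,0,0.2],1],
  [[-0.137,-0.267,0],[0,0,0.25],1],
])

```text
t: 8.65
tcp_pos: [0.4875, -0.3751, 0.0549]
tcp_rot: [[-0.301, 0.954, 0.0], [0.954, 0.301, -0.001], [-0.001, 0.0, -1.0]]
ft_force: [-0.8, -0.7, 0.2]
gripper_width: 0.005
grasp_force: 0.0
```

Emit:
carry_out([
  [[0,0,0],[0,0,0.05],1],
  [[0,0,0.1],[0,0,0.1],1],
  [[0,0,0.2],[0,0,0.1],1],
  [[0,0,0.28],[0,0,0.1],1],
  [[0,0,0.3],[0,0,0.1],1],
])

```text
t: 9.28
tcp_pos: [0.4871, -0.373, 0.0086]
tcp_rot: [[-0.002, 1.0, -0.001], [1.0, 0.002, 0.002], [0.002, -0.001, -1.0]]
ft_force: [0.1, -0.1, -0.5]
gripper_width: 0.005
grasp_force: 0.0
```

Emit:
carry_out([
  [[0,0,0.006],[0,0,0],1],
  [[0,0,0.012],[0,0,0],1],
  [[0,0,0.018],[0,0,0],1],
])

```text
t: 9.65
tcp_pos: [0.4879, -0.374, 0.0077]
tcp_rot: [[-0.001, 1.0, 0.001], [1.0, 0.001, -0.001], [-0.001, 0.001, -1.0]]
ft_force: [0.2, -0.8, 0.2]
gripper_width: 0.006
grasp_force: 0.0
```

Emit:
carry_out([
  [[0,0,0.007],[0,0,0],1],
  [[0,0,0.014],[0,0,0],1],
  [[0,0,0.02],[0,0,0],1],
])

```text
t: 10.02
tcp_pos: [0.4877, -0.3736, 0.0042]
tcp_rot: [[-0.0, 1.0, 0.0], [1.0, 0.0, -0.0], [-0.0, 0.0, -1.0]]
ft_force: [-0.3, -0.4, 0.6]
gripper_width: 0.002
grasp_force: 0.0
```

Emit:
carry_out([
  [[0,0,0.007],[0,0,0],1],
  [[0,0,0.014],[0,0,0],1],
  [[0,0,0.014],[0,0,0],1],
])

```text
t: 10.4
tcp_pos: [0.4876, -0.3736, 0.002]
tcp_rot: [[-0.0, 1.0, -0.0], [1.0, 0.0, 0.0], [0.0, -0.0, -1.0]]
ft_force: [-0.3, -0.1, 0.3]
gripper_width: 0.004
grasp_force: 0.0
```

```bash
python3 - <<'E'
from h import *
for i in range(4):
    f=env.grab_frame("scene");s=env.sense();print(s["ft_force"].round(2),s["moment"].round(3),s["tcp_pos"].round(4))
E
```

```text
[-0.72 -0.12 -1.28] [-0.074  0.087  0.001] [ 0.4876 -0.3736  0.0021]
[-0.23 -0.81  0.1 ] [-0.069  0.016 -0.027] [ 0.4877 -0.3736  0.0021]
[-0.25  0.3   0.44] [-0.072  0.053 -0.023] [ 0.4877 -0.3737  0.0022]
[ 0.32  0.1  -0.38] [-0.078  0.112  0.011] [ 0.4877 -0.3737  0.0022]
```

Emit:
carry_out([
  [[0,0,0.007],[0,0,0],1],
  [[0,0,0.014],[0,0,0],1],
  [[0,0,0.02],[0,0,0],1],
])

```text
t: 10.98
tcp_pos: [0.4877, -0.3737, -0.0007]
tcp_rot: [[-0.0, 1.0, 0.0], [1.0, 0.0, -0.0], [-0.0, 0.0, -1.0]]
ft_force: [-0.3, 0.9, 2.7]
gripper_width: 0.005
grasp_force: 1.1
```

```bash
python3 - <<'E'
from h import *
F=[]
for i in range(4):
    f=env.grab_frame("scene");s=env.sense();F.append(s["ft_force"])
print(np.mean(F,0).round(2),s["moment"].round(3),s["tcp_pos"].round(4),s["joint_efforts"].round(2),s["joint_pos"].round(4))
E
```

```text
[0.32 0.14 2.74] [-0.055  0.116 -0.025] [ 0.4877 -0.3737 -0.0007] [-3.000e-02 -5.308e+01 -2.217e+01  4.000e-02 -9.000e-02 -0.000e+00] [-0.8351  0.5598  1.6006 -0.      0.9809 -0.8355]
```

Contact: 2.7 N at reported z = -0.0007, so the real tip is about 20 mm higher than reported. Now pressing it right down.

Emit:
carry_out([
  [[0,0,0.01],[0,0,0],1],
  [[0,0,0.02],[0,0,0],1],
  [[0,0,0.025],[0,0,0],1],
  [[0,0,0.028],[0,0,0],1],
])

```text
t: 11.68
tcp_pos: [0.4878, -0.3737, -0.0049]
tcp_rot: [[-0.0, 1.0, 0.0], [1.0, 0.0, -0.0], [-0.0, 0.0, -1.0]]
ft_force: [-0.7, 0.9, 4.3]
gripper_width: 0.003
grasp_force: 2.3
```

Emit:
carry_out([
  [[0,0,0.003],[0,0,0],1],
  [[0,0,0.006],[0,0,0],1],
  [[0,0,0.006],[0,0,0],1],
])

```text
t: 12.05
tcp_pos: [0.4877, -0.3737, -0.0053]
tcp_rot: [[-0.0, 1.0, 0.0], [1.0, 0.0, -0.0], [-0.0, 0.0, -1.0]]
ft_force: [-1.4, 1.5, 8.8]
gripper_width: 0.004
grasp_force: 4.2
```

It bottoms out at 8.8 N, fully pressed at z of about -0.0052. That puts the true tip at reported + 0.021. Now releasing.

Emit:
carry_out([
  [[0,0,-0.1],[0,0,0],1],
  [[0,0,-0.3],[0,0,0],1],
  [[0,0,-0.6],[0,0,0],1],
  [[0,0,-0.9],[0,0,0],1],
  [[0,0,-0.9],[0,0,0],1],
])

```text
t: 12.68
tcp_pos: [0.4896, -0.3756, 0.1338]
tcp_rot: [[-0.0, 1.0, 0.006], [1.0, 0.001, -0.006], [-0.006, 0.006, -1.0]]
ft_force: [0.4, -0.7, -0.8]
gripper_width: 0.004
grasp_force: 0.0
```

```bash
python3 - <<'E'
from h import *
np.set_printoptions(precision=4,suppress=True)
s=env.grab_frame("scene");t=env.grab_frame("top")
for z in(.055,.065,.0757):print("tip seen",z,ray(s,(168.3,305.9),z))
def tri(a,b):
    A=[];B=[]
    for f,p in((t,a),(s,b)):
        o=f["world_from_camera"][:3,3];d=ray(f,p,0)-o;d/=np.linalg.norm(d);M=np.eye(3)-np.outer(d,d);A.append(M);B.append(M@o)
    return np.linalg.lstsq(np.vstack(A),np.hstack(B),rcond=None)[0]
print("button",tri((493.3,264),(154.5,336)))
print("pink",tri((476,220),(203,355)),tri((515,311),(101,316)))
print("head",tri((423.7,230.6),(140+281/2.66,200+288/2.66)))
print("hole",tri((293.4,174.4),(140+676/2.66,200+106/2.66)))
s0=env.sense();print(s0["tcp_pos"],s0["ft_force"])
E
```

```text
tip seen 0.055 [ 0.4789 -0.3285  0.055 ]
tip seen 0.065 [ 0.4872 -0.3316  0.065 ]
tip seen 0.0757 [ 0.4961 -0.335   0.0757]
button [ 0.4857 -0.3731  0.0148]
pink [ 0.5823 -0.3366  0.0197] [ 0.3826 -0.4179  0.0179]
head [ 0.5578 -0.2214  0.0255]
hole [0.6698 0.06   0.0889]
[ 0.4876 -0.3735  0.1294] [-1.0159  0.6396  0.1932]
```

Emit:
carry_out([
  [[0.4,0,0],[0,0,0],1],
  [[0.8,0,0],[0,0,0],1],
  [[1,0,0],[0,0,0],1],
])

```text
t: 13.15
tcp_pos: [0.4858, -0.2198, 0.127]
tcp_rot: [[-0.002, 1.0, -0.004], [1.0, 0.002, 0.003], [0.003, -0.004, -1.0]]
ft_force: [0.3, -0.1, -0.4]
gripper_width: 0.006
grasp_force: 0.0
```

Emit:
carry_out([
  [[0.4,0,0],[0,0,-0.05],1],
  [[0.8,0,0],[0,0,-0.1],1],
  [[1,0,0],[0,0,-0.15],1],
  [[1,0,0],[0,0,-0.2],1],
  [[1,0,0],[0,0,-0.25],1],
])

```text
t: 13.78
tcp_pos: [0.4861, -0.0724, 0.1273]
tcp_rot: [[-0.712, 0.702, -0.004], [0.702, 0.712, 0.001], [0.003, -0.002, -1.0]]
ft_force: [0.4, 0.2, 0.1]
gripper_width: 0.003
grasp_force: 0.0
```

```bash
python3 - <<'E'
from h import *
for i in range(4): env.grab_frame("scene")
s=env.sense();d=s["tcp_rot"].T@(np.array([.493,.038,.0535])-s["tcp_pos"])/.15
print(s["tcp_pos"].round(4),d.round(3),s["tcp_rot"].round(3))
f=env.grab_frame("top")
print([(r["score"],r["position"]) for r in env.cut_out(f,"call_top")])
E
```

```text
[ 0.4867 -0.0733  0.1279] [0.496 0.554 0.497] [[-0.705  0.709 -0.002]
 [ 0.709  0.705  0.001]
 [ 0.002 -0.001 -1.   ]]
[(0.69, [476.3, 221.7]), (0.58, [147.4, 215.6]), (0.56, [516.7, 309.3]), (0.55, [494.9, 264.7])]
```

Emit:
carry_out([
  [[0.25,0.28,0],[0,0,0],1],
  [[0.496,0.554,0],[0,0,0],1],
  [[0.496,0.554,0.2],[0,0,0],1],
  [[0.496,0.554,0.4],[0,0,0],1],
  [[0.496,0.554,0.497],[0,0,0],1],
])

```text
t: 14.7
tcp_pos: [0.4925, 0.0379, 0.0529]
tcp_rot: [[-0.706, 0.708, -0.003], [0.708, 0.706, 0.0], [0.002, -0.002, -1.0]]
ft_force: [-0.5, 0.4, 0.5]
gripper_width: 0.004
grasp_force: 0.0
```

```bash
python3 - <<'E'
from h import *
tcp=env.sense()["tcp_pos"];print(tcp)
o=[]
for n,(u,v) in (("scene",(290,160)),("top",(260,190))):
    f=env.grab_frame(n);T=np.linalg.inv(f["world_from_camera"])
    P=lambda q:(lambda c:c[:2]/c[2])(f["camera_matrix"]@(T@np.r_[q,1])[:3])
    im=cv2.resize(f["img"][v:v+110,u:u+100],None,fx=4,fy=4,interpolation=2)
    im=np.clip(im.astype(float)**.6*9,0,255).astype(np.uint8)
    for q,c in((tcp,(255,0,255)),(tcp+[0,0,.021],(0,0,255)),((.495,.037,.029),(0,255,0))):
        p=P(q);print(n,p,(p-[u,v])*4);cv2.circle(im,tuple(int(w) for w in (p-[u,v])*4+2),3,c,1)
    o.append(im)
cv2.imwrite("pics/w.png",np.hstack(o)[:,:,::-1])
E
```

```text
[0.49251663 0.03793529 0.05293391]
scene [320.82846441 215.46216712] [123.31385764 221.8486685 ]
scene [320.84211542 207.91988469] [123.36846166 191.67953876]
scene [321.31024805 224.59457771] [125.2409922  258.37831086]
top [303.85595384 259.60485344] [175.42381534 278.41941376]
top [303.48579128 259.05641197] [173.94316513 276.22564789]
top [304.69596909 259.06001272] [178.78387637 276.24005089]
```

View pics/w.png

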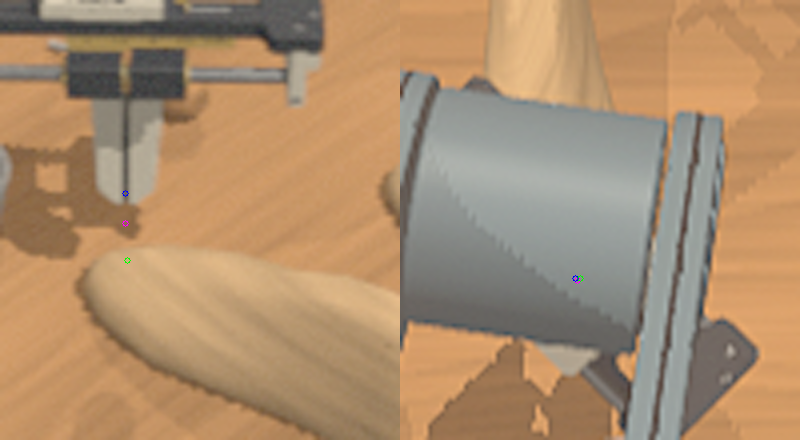

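The fingertips (125,203) hover right above the toe (128,260), with nothing touching. Holding.

Emit:
carry_out([
  [[0,0,0],[0,0,0],1],
  [[0,0,0],[0,0,0],1],
  [[0,0,0],[0,0,0],1],
  [[0,0,0],[0,0,0],1],
  [[0,0,0],[0,0,0],1],
])

```text
t: 15.42
tcp_pos: [0.4937, 0.0377, 0.0547]
tcp_rot: [[-0.707, 0.707, 0.0], [0.707, 0.707, -0.0], [-0.0, 0.0, -1.0]]
ft_force: [0.3, 0.1, 0.3]
gripper_width: 0.007
grasp_force: 0.0
```

Emit:
carry_out([
  [[0,0,0],[0,0,0],1],
  [[0,0,0],[0,0,0],1],
  [[0,0,0],[0,0,0],1],
  [[0,0,0],[0,0,0],1],
  [[0,0,0],[0,0,0],1],
])

```text
t: 16.05
tcp_pos: [0.4936, 0.0377, 0.0545]
tcp_rot: [[-0.707, 0.707, -0.0], [0.707, 0.707, 0.0], [0.0, -0.0, -1.0]]
ft_force: [-0.1, -0.8, -0.4]
gripper_width: 0.006
grasp_force: 0.0
```

Emit:
carry_out([
  [[0,0,0],[0,0,0],1],
  [[0,0,0],[0,0,0],1],
  [[0,0,0],[0,0,0],1],
  [[0,0,0],[0,0,0],1],
  [[0,0,0],[0,0,0],1],
])

```text
t: 16.68
tcp_pos: [0.4936, 0.0377, 0.0545]
tcp_rot: [[-0.707, 0.707, -0.0], [0.707, 0.707, -0.0], [-0.0, -0.0, -1.0]]
ft_force: [0.8, -0.3, -0.4]
gripper_width: 0.006
grasp_force: 0.0
```

Emit:
carry_out([
  [[0,0,0],[0,0,0],1],
  [[0,0,0],[0,0,0],1],
  [[0,0,0],[0,0,0],1],
  [[0,0,0],[0,0,0],1],
  [[0,0,0],[0,0,0],1],
])

```text
t: 17.3
tcp_pos: [0.4937, 0.0377, 0.0545]
tcp_rot: [[-0.707, 0.707, 0.0], [0.707, 0.707, 0.0], [0.0, 0.0, -1.0]]
ft_force: [-0.0, -0.1, 0.3]
gripper_width: 0.005
grasp_force: 0.0
```

Emit:
carry_out([
  [[0,0,0],[0,0,0],1],
  [[0,0,0],[0,0,0],1],
  [[0,0,0],[0,0,0],1],
  [[0,0,0],[0,0,0],1],
  [[0,0,0],[0,0,0],1],
])

```text
t: 17.92
tcp_pos: [0.4936, 0.0377, 0.0545]
tcp_rot: [[-0.707, 0.707, -0.0], [0.707, 0.707, -0.0], [0.0, -0.0, -1.0]]
ft_force: [-0.5, 0.1, 0.6]
gripper_width: 0.006
grasp_force: 0.0
```

Emit:
carry_out([
  [[0,0,-0.2],[0,0,0],1],
  [[0,0,-0.4],[0,0,0],1],
  [[-0.3,-0.2,-0.45],[0,0,0],1],
  [[-0.6,-0.5,-0.45],[0,0,0],1],
  [[-0.9,-0.7,-0.45],[0,0,0],1],
])

```text
t: 18.55
tcp_pos: [0.5147, -0.1337, 0.1224]
tcp_rot: [[-0.708, 0.707, 0.0], [0.707, 0.708, -0.0], [-0.001, 0.0, -1.0]]
ft_force: [0.6, -0.3, 0.1]
gripper_width: 0.004
grasp_force: 0.0
```

```bash
python3 - <<'E'
from h import *
for i in range(4): env.grab_frame("scene")
s=env.sense();d=s["tcp_rot"].T@(np.array([.556,-.2205,.0525])-s["tcp_pos"])/.15
print(s["t"],s["tcp_pos"].round(4),d.round(3))
E
```

```text
18.75 [ 0.5147 -0.1328  0.1217] [-0.609 -0.217  0.461]
```

Emit:
carry_out([
  [[-0.3,-0.1,0],[0,0,0],1],
  [[-0.609,-0.217,0],[0,0,0],1],
  [[-0.609,-0.217,0.2],[0,0,0],1],
  [[-0.609,-0.217,0.38],[0,0,0],1],
  [[-0.609,-0.217,0.467],[0,0,0],1],
])

```text
t: 19.38
tcp_pos: [0.5556, -0.2173, 0.0503]
tcp_rot: [[-0.708, 0.706, -0.003], [0.706, 0.708, 0.002], [0.003, -0.0, -1.0]]
ft_force: [-0.6, 0.6, 0.4]
gripper_width: 0.008
grasp_force: 0.0
```

Emit:
carry_out([
  [[0,0,0],[0,0,0],1],
  [[0,0,0],[0,0,0],1],
  [[0,0,0],[0,0,0],1],
  [[0,0,0],[0,0,0],1],
  [[0,0,0],[0,0,0],1],
])

```text
t: 20.0
tcp_pos: [0.5567, -0.2197, 0.0524]
tcp_rot: [[-0.707, 0.707, 0.001], [0.707, 0.707, -0.0], [-0.001, 0.0, -1.0]]
ft_force: [0.5, -0.0, 0.3]
gripper_width: 0.006
grasp_force: 0.0
```

Emit:
carry_out([
  [[0,0,0],[0,0,0],1],
  [[0,0,0],[0,0,0],1],
  [[0,0,0],[0,0,0],1],
  [[0,0,0],[0,0,0],1],
  [[0,0,0],[0,0,0],1],
])

```text
t: 20.62
tcp_pos: [0.5565, -0.2195, 0.0519]
tcp_rot: [[-0.707, 0.707, -0.0], [0.707, 0.707, 0.0], [0.0, -0.0, -1.0]]
ft_force: [0.5, -0.3, 0.4]
gripper_width: 0.005
grasp_force: 0.0
```

Emit:
carry_out([
  [[0,0,0],[0,0,0],1],
  [[0,0,0],[0,0,0],1],
  [[0,0,0],[0,0,0],1],
  [[0,0,0],[0,0,0],1],
  [[0,0,0],[0,0,0],1],
])

```text
t: 21.25
tcp_pos: [0.5565, -0.2196, 0.052]
tcp_rot: [[-0.707, 0.707, -0.0], [0.707, 0.707, 0.0], [0.0, -0.0, -1.0]]
ft_force: [0.4, -0.5, -0.5]
gripper_width: 0.004
grasp_force: 0.0
```

Emit:
carry_out([
  [[0,0,0],[0,0,0],1],
  [[0,0,0],[0,0,0],1],
  [[0,0,0],[0,0,0],1],
  [[0,0,0],[0,0,0],1],
  [[0,0,0],[0,0,0],1],
])

```text
t: 21.88
tcp_pos: [0.5565, -0.2196, 0.0519]
tcp_rot: [[-0.707, 0.707, -0.0], [0.707, 0.707, 0.0], [0.0, -0.0, -1.0]]
ft_force: [0.8, 1.1, 0.1]
gripper_width: 0.004
grasp_force: 0.0
```

Emit:
carry_out([
  [[0,0,0],[0,0,0],1],
  [[0,0,0],[0,0,0],1],
  [[0,0,0],[0,0,0],1],
  [[0,0,0],[0,0,0],1],
  [[0,0,0],[0,0,0],1],
])

```text
t: 22.5
tcp_pos: [0.5565, -0.2196, 0.0519]
tcp_rot: [[-0.707, 0.707, -0.0], [0.707, 0.707, 0.0], [0.0, 0.0, -1.0]]
ft_force: [0.4, 0.3, 0.1]
gripper_width: 0.005
grasp_force: 0.0
```

```bash
python3 -c "
from cell import env
print(env.sign_off())"
```

```text
the job is handed in; nothing more can be done
None
```

I pressed the call button fully down (8.8 N) and released it, pointed at the longest last's toe for about 3 s, then at the hammer head for about 3 s. I handed in there at about 22.5 s, with an estimated 35–47 mm of clearance at both points, because the reported fingertip height read 10–20 mm too low, and no contact felt apart from the button.

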